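# Lever open the battery box and hang up the pry tool

## Robot

A 7-joint arm with a two-finger parallel gripper is mounted at the origin on a cart in front of the work surface, level with it; the furniture and walls round the work are solid. World frame = base frame: x ahead of the robot, y to its left, z up, the work surface at z = 0. Lengths are in m, angles in rad, forces in N, time in s.
With the tool pointing down it reaches from about 0.425 to 0.925 m from the base axis. Payload 6.8 kg.
Tool frame: the origin (TCP) lies midway between the tips of the shut fingers; the grasp point (between the pads) lies 19 mm behind it; z points along the fingers, y is the line along which they close (so a half turn about z gives the same grasp; the last joint's range is limited). The gripper opens to 88 mm and grips with 3 to 60 N. Pads are 20 mm wide; open, the fingers measure 115 mm over their backs; the gripper's body (75 mm by 178 mm) begins 61 mm behind the grasp point.
Start: joints at [-1.253, 0.477, 0.022, 1.555, -0.011, 1.109, -0.083], TCP at [0.279, 0.615, 0.223] pointing down, gripper open.
Joint ranges: [-2.96, 2.96], [-0.34, 2.1], [-1.41, 1.46], [0.24, 2.44], [-1.37, 4.51], [0.17, 1.92], [-2.96, 2.96]. Speed limits (rad/s): [2.39, 2.39, 3.14, 3.14, 3.14, 3.14, 3.14].

## Interface

Orientations are given as a rotation vector (axis times angle).
In Python, from plant import reach, servo_line, goto_joints, ungrasp, clamp, sleep, inverse_kinematics, grab_frame, IKError, hand_in, get_clock, get_q, get_dq, get_joint_efforts, get_eef_pos, get_eef_rot, get_force, get_moment, get_finger_gap, get_grasp_force gives the robot as it stands. Calls block until the motion is done:
- reach(position, orientation): joint-space move of the TCP to a pose.
- servo_line(position, attitude=None, velocity=0.15): straight line of the TCP; attitude=None keeps the orientation; velocity is the mean speed in m/s.
- goto_joints(angles): joint-space move.
- ungrasp() and clamp(grasp_force=None): open the fingers fully, or close them until they stop; grasp_force is the grip in N (None keeps the last).
- sleep(seconds).
- inverse_kinematics(position, orientation): joint angles nearest the present ones, or None.
- grab_frame(name): name is "scene" or "top" or "wrist"; returns a dict with "img" (384x512x3 uint8, red, green, blue), "range_z" (384x512 float32, m along the optical axis (not along the pixel's ray), 0 where there is no reading), "intrinsics" (3x3 intrinsics, pixels), "position" and "attitude" of the camera in the world; the wrist camera has in their place "tool_from_camera" (4x4, takes a point from camera to tool coordinates, whose origin is the TCP and whose axes are the flange's). Camera axes: x right, y up, looking along -z (the intrinsics and any distortion apply to the point x, -y, -z); pixel columns grow to the right and rows downward; lengths in m; the calibration is good to about 2 mm. A picture is of the moment at which its call begins: read the wrist's pose just before it.
A pose or a line that the arm cannot do raises IKError and nothing moves.
- hand_in(): hands the job in; it is judged then, once.
Readings, each from a call of its own:
- get_clock(): time.
- get_q(): joint angles.
- get_dq(): joint speeds.
- get_joint_efforts(): joint torques, N m.
- get_eef_pos(): TCP position.
- get_eef_rot(): TCP orientation.
- get_force(): force on the tool from outside, world axes, zero at the start.
- get_moment(): the same for the moment, N m.
- get_finger_gap(): finger opening in m.
- get_grasp_force(): force on a finger pad.
Only numpy, scipy, OpenCV 4.12 (cv2) and the standard library are available. Lean on these libraries where they do the work, as an engineer would, in place of code of your own. Each camera call takes 0.05 s, during which the arm holds its last target. There are 200 camera calls.

## Task

The batteries of the tilted grey battery box are to be changed: take the pry tool, slide its blade up along the orange sill into the slot under the blue cover, at about the slope of the box, and lever the cover up with the blade, then swing it open with the tool by at least 70 degrees so that it stays open. Do not push the cover with the gripper. Then hang the tool by its ring on the red hook so that it hangs there freely, leaving the tall bottle, wash bottle, stapler and note pad where they are.

Things in the scene. Friction and masses are not known exactly. Their poses are not given: they have to be found in the camera images.
- pry_tool: Pry tool, 0.12 kg, lying on the bench. Origin: centre of the underside of its black handle with yellow bands; x along the blade, z up as it lies. Handle 80 mm long (x -40 to 40), 18 wide (y), 24 high (z 0 to 24). Steel blade x 40 to 95, mid-height z 11.5, 14 wide, 3 thick (2 over the last 20). At the rear an upright steel ring.
- tool_ring (a point): Centre of the tool's ring, at (-64, 0, 27) mm in the tool's frame. The ring lies in the tool's x-z plane (hole along y): outer diameter 54, inner 40, bar 7 mm.
- console: Grey battery box with blue cover on a dark stand (foot 150 x 150 mm), fixed. Origin on the bench; x points level away from its front, which faces -x; y to its left. The box (112 deep, 150 wide, 50 mm high) is tilted 25 degrees, so that the cover rises away from the front. The front top edge of its walls is at (-60, 0, 225) mm.
- slot (a point): Middle of the mouth of the slot in the box's front, under the cover's edge, at (-58.3, 0, 221.4) mm in the console's frame; axes level, as the console's. The slot is 44 mm wide and 8 high (square to the cover); its floor is an orange sill 60 wide that slopes 25 degrees like the cover and juts 16 mm out in front and 10 in.
- cover_hinge (a point): Middle of the cover's hinge line, along the console's y, at the far upper edge of the box, 114 mm up the slope from the front edge; axes as the console's.
- cover (a joint): Opening angle of the cover, rad: 0 shut, grows as its front edge rises, up to 1.75; stiff hinge (about 0.16 N m), stays where it is left.
- cover_edge (a point): Middle of the free front edge of the blue cover (112 x 148 x 5 mm), 116 mm from the hinge line, mid-thickness; its x axis points along the plate to the hinge, z out of its upper face.
- hook_stand: Fixed stand: dark foot disc of 100 mm diameter, post 14 mm thick and 252 high, red hook bar 8 mm thick at 240 mm. Origin: centre of the foot on the bench. The bar runs level along the stand's -x from the post to 55 mm out, then turns up to its end 77 mm out and 13 mm higher.
- hook_seat (a point): Point on the axis of the level part of the hook bar, 35 mm out from the post's axis, 240 mm high; axes as the stand's.
- hook_end (a point): End of the red hook bar, 77 mm out and 253 mm high.
- tall_bottle: Tall white bottle with green label and blue cap, 72 mm diameter, 250 mm high, standing beside the hook stand; origin centre of the underside.
- notes: Yellow note pad, 76 x 76 x 20 mm, on the other side of the hook stand; origin centre of the underside.
- wash: Wash bottle, white with blue cap, 58 x 92 x 164 mm, beside the box; origin centre of the underside.
- desk_stapler: Blue stapler, 135 x 34 x 44 mm, beside the box; origin centre of the underside.
Mind the look-alikes: they are no part of the job. There is more than one size of the pry_tool; the one meant has the size given above. Leave any turquoise look-alike of the hook_stand alone.

How it is judged:
On the way, in this order (a step that is already met when the one before it is completed fails the run):
1. the blade, sloping up by at least 20 degrees, has levered the cover up by 9 degrees (value of joint cover above 0.15 rad and contact force between pry_tool and cover above 0.2 N and angle between pry_tool's own z axis and vertical above 0.35 rad), for 0.1 s.
2. the cover has been swung open by 70 degrees or more with the tool (value of joint cover above 1.22 rad and contact force between pry_tool and cover above 0.1 N), for 0.05 s.
At the end, for the whole second after the job is handed in: The cover stands open by at least 70 degrees; the tool hangs (it may swing), its z axis over 34 degrees from vertical, with its ring round the red hook bar: ring centre 5 to 30 mm below the axis of the bar, within 20 mm sideways, between the post and the upturned end (value of joint cover above 1.22 rad and x of tool_ring in the frame of hook_seat between -0.04 and 0.033 m and y of tool_ring in the frame of hook_seat between -0.02 and 0.02 m and z of tool_ring in the frame of hook_seat between -0.03 and -0.005 m and contact force between pry_tool and hook_stand above 0.05 N and angle between pry_tool's own z axis and vertical above 0.6 rad); the robot touches nothing.
It fails at once if the gripper pushes the cover (over 2 N) (contact force between any of the fingers, the arm and cover above 2 N).
It fails at once if the tall bottle is shifted by more than 25 mm or tipped (distance of tall_bottle from where it was at the start of the episode above 0.025 m or angle between tall_bottle's own z axis and vertical above 0.4 rad).
It fails at once if the note pad is shifted by more than 25 mm or tipped (distance of notes from where it was at the start of the episode above 0.025 m or angle between notes's own z axis and vertical above 0.4 rad).
It fails at once if the wash bottle is shifted by more than 25 mm or tipped (distance of wash from where it was at the start of the episode above 0.025 m or angle between wash's own z axis and vertical above 0.4 rad).
It fails at once if the stapler is shifted by more than 25 mm or tipped (distance of desk_stapler from where it was at the start of the episode above 0.025 m or angle between desk_stapler's own z axis and vertical above 0.4 rad).
It also fails if it takes over 64 s, if anything falls off the work surface, if the arm or the gripper's body presses on something with over 40 N, if the wrist force passes 120 N, or if a joint passes its speed limit or range.

## Working session

There is one attempt and no reset: what is moved stays moved. The work goes in short steps, each a Python script; the robot and the scene stay as the last script left them, time stands still between calls to the robot, and variables do not carry over. Pictures are saved under pics/ and viewed, at most 11 in all, crops included, and the job is handed in when it is done.

```bash
ls; mkdir -p pics
cat > h.py <<'E'
import numpy as np, cv2
from plant import *
from scipy.spatial.transform import Rotation as R
def cloud(f):
    K=np.array(f["intrinsics"]);d=f["range_z"];v,u=np.mgrid[:d.shape[0],:d.shape[1]]
    p=np.stack([(u-K[0,2])/K[0,0]*d,-(v-K[1,2])/K[1,1]*d,-d],-1)
    a=np.array(f["attitude"],float); M=a if a.shape==(3,3) else R.from_rotvec(a).as_matrix()
    return p@M.T+np.array(f["position"])
E
python3 - <<'E'
from h import *
for n in("scene","top"):
    f=grab_frame(n); print({k:(np.shape(v),v if np.size(v)<17 else'') for k,v in f.items()})
    np.savez(n+".npz",**f); cv2.imwrite(f"pics/{n}0.png",cv2.resize(f["img"][...,::-1],(800,600)))
print(get_eef_rot(),get_clock())
E
```

```text
pics
{'img': ((384, 512, 3), ''), 'range_z': ((384, 512), ''), 'intrinsics': ((3, 3), array([[472.06253511,   0.        , 253.23029578],
       [  0.        , 472.06253511, 196.59697225],
       [  0.        ,   0.        ,   1.        ]])), 'position': ((3,), array([ 0.04410345, -0.83113262,  1.12666633])), 'attitude': ((3,), array([ 0.78596608, -0.21661796, -0.56069352]))}
{'img': ((384, 512, 3), ''), 'range_z': ((384, 512), ''), 'intrinsics': ((3, 3), array([[351.19706073,   0.        , 251.65553029],
       [  0.        , 351.19706073, 188.92742369],
       [  0.        ,   0.        ,   1.        ]])), 'position': ((3,), array([0.39709352, 0.0058302 , 1.39708402])), 'attitude': ((3,), array([ 0.09006659, -0.12059884, -1.55218063]))}
[-6.63687853e-01 -3.07044864e+00  2.50588501e-03] 0.1
```

View pics/scene0.png

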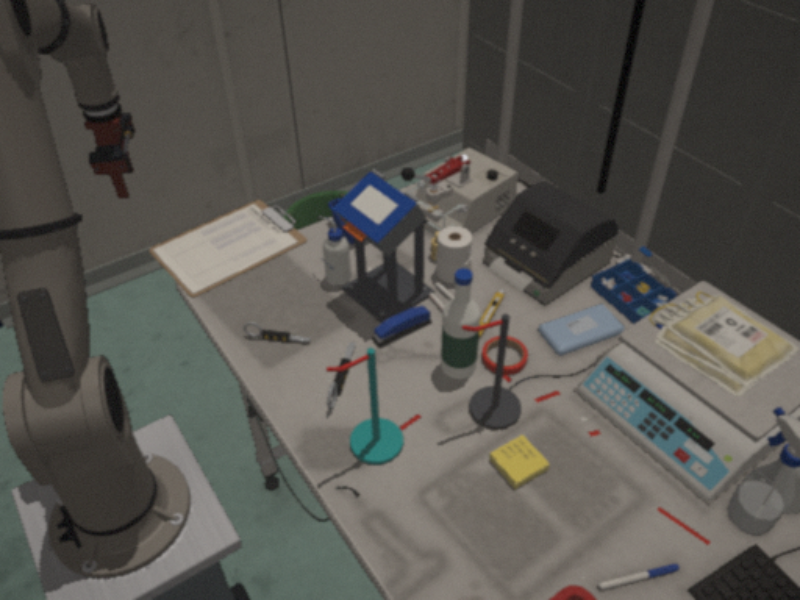

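View pics/top0.png

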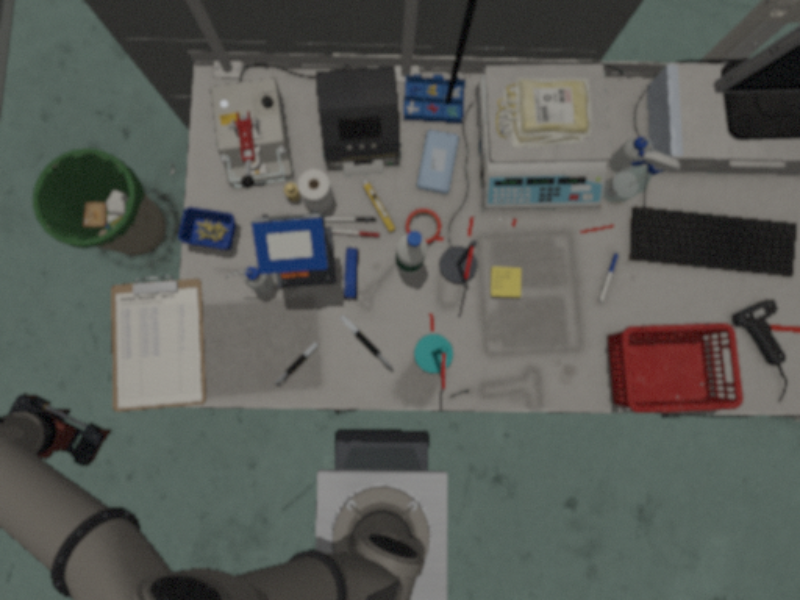

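The scene view shows the box at about (375,230), the real hook stand (dark foot, red bar) at (500,370), the turquoise look-alike at (375,410), and two tools at (275,335) and (340,380). In the top view the tools are at (298,362) and (367,343), and the box is at (292,250).

```bash
cat > m.py <<'E'
from h import *
S={n:dict(np.load(n+".npz")) for n in("scene","top")}
C={n:cloud(S[n]) for n in S}
hs={n:cv2.cvtColor(S[n]["img"],cv2.COLOR_RGB2HSV) for n in S}
def box(n,x0,y0,x1,y1): # in 800x600 pixels
    s=.64; m=np.zeros((384,512),bool); m[int(y0*s):int(y1*s),int(x0*s):int(x1*s)]=1
    return m&(S[n]["range_z"]>0)
if __name__=="__main__":
    np.set_printoptions(precision=4,suppress=True)
    for n,B in (("top",[(270,335,322,390),(338,312,398,375)]),("scene",[(238,315,315,350),(322,340,362,418)])):
        for b in B:
            m=box(n,*b); P=C[n][m]; k=(P[:,2]>.009)&(P[:,2]<.07)
            print(n,"bench z",np.median(P[P[:,2]<.008][:,2])); P=P[k]
            c=P[:,:2].mean(0); w,V=np.linalg.eigh(np.cov(P[:,:2].T)); a=V[:,1]; a=a*np.sign(a[0]); t=(P[:,:2]-c)@a; l=(P[:,:2]-c)@V[:,0]
            print("c",c,"axis",a,"range",np.percentile(t,[1,99]),"wid",np.percentile(l,[2,98]),"z",np.percentile(P[:,2],[50,90,99]),len(P))
            for lo in np.arange(t.min(),t.max(),.012):
                q=(t>=lo)&(t<lo+.012)
                if q.any(): print("  %.3f z50 %.4f zmax %.4f w %.4f mean %.4f n %d xy"%(lo,np.median(P[q,2]),P[q,2].max(),np.ptp(l[q]),l[q].mean(),q.sum()),c+a*(lo+.006))
    im=np.hstack([cv2.resize(S["top"]["img"][205:255,165:260],None,fx=8,fy=8,interpolation=2)])
    cv2.imwrite("pics/tools.png",im[...,::-1])
    # cover plane
    for n,b in (("top",(245,210,335,275)),("scene",(325,165,425,250))):
        m=box(n,*b)&(hs[n][...,0]>100)&(hs[n][...,0]<130)&(hs[n][...,1]>130); P=C[n][m]; P=P[P[:,2]>.2]
        m2=box(n,*b); Q=C[n][m2]; Q=Q[Q[:,2]>.2]
        c=P.mean(0); nn=np.linalg.svd(P-c)[2][2]; nn*=np.sign(nn[2])
        r=cv2.minAreaRect(P[:,:2].astype(np.float32)*1000); print(n,"cover c",c,"n",nn,"tilt",np.degrees(np.arccos(nn[2])),"yaw",np.degrees(np.arctan2(-nn[1],-nn[0])),r,"z",P[:,2].min(),P[:,2].max(),len(P))
        m=box(n,*((275,260,320,290) if n=="top" else (335,215,375,245)))&(hs[n][...,0]<14)&(hs[n][...,1]>150); P=C[n][m]; print(n,"sill",P.mean(0),P.min(0),P.max(0),len(P))
    for n,b in (("top",(455,235,482,290)),("scene",(455,312,512,338))):
        m=box(n,*b)&((hs[n][...,0]<8)|(hs[n][...,0]>172))&(hs[n][...,1]>130); P=C[n][m]; P=P[(P[:,2]>.2)&(P[:,2]<.28)]
        if len(P): 
            c=P.mean(0); print(n,"hook",c,P.min(0),P.max(0),np.linalg.svd(P-c)[2][0],len(P))
    for n,b in (("top",(435,240,485,290)),("scene",(460,380,530,430))):
        m=box(n,*b); P=C[n][m]; P=P[(P[:,2]>.006)&(P[:,2]<.03)]; print(n,"foot",P.mean(0),cv2.minEnclosingCircle(P[:,:2].astype(np.float32)*1000))
    for n,b in (("scene",(485,310,520,385)),("top",(455,235,482,290))):
        m=box(n,*b); P=C[n][m]; P=P[(P[:,2]>.05)&(P[:,2]<.23)]; print(n,"post",np.median(P,0),len(P))
E
python3 m.py
```

```text
top bench z 0.0009072877233455845
c [0.4124 0.2195] axis [ 0.7298 -0.6837] range [-0.0664  0.065 ] wid [-0.006   0.0057] z [0.018  0.0368 0.0433] 104
  -0.071 z50 0.0332 zmax 0.0414 w 0.0058 mean -0.0002 n 8 xy [0.3653 0.2636]
  -0.059 z50 0.0427 zmax 0.0435 w 0.0031 mean -0.0017 n 4 xy [0.374  0.2554]
  -0.047 z50 0.0347 zmax 0.0396 w 0.0035 mean 0.0006 n 7 xy [0.3828 0.2472]
  -0.035 z50 0.0205 zmax 0.0282 w 0.0118 mean 0.0000 n 11 xy [0.3915 0.239 ]
  -0.023 z50 0.0188 zmax 0.0233 w 0.0112 mean -0.0001 n 10 xy [0.4003 0.2308]
  -0.011 z50 0.0190 zmax 0.0217 w 0.0799 mean 0.0056 n 13 xy [0.4091 0.2226]
  0.001 z50 0.0182 zmax 0.0246 w 0.0791 mean -0.0068 n 11 xy [0.4178 0.2144]
  0.013 z50 0.0182 zmax 0.0239 w 0.0112 mean 0.0001 n 13 xy [0.4266 0.2062]
  0.025 z50 0.0137 zmax 0.0164 w 0.0110 mean -0.0004 n 8 xy [0.4353 0.198 ]
  0.037 z50 0.0118 zmax 0.0142 w 0.0087 mean 0.0006 n 10 xy [0.4441 0.1898]
  0.049 z50 0.0119 zmax 0.0140 w 0.0086 mean 0.0004 n 6 xy [0.4529 0.1816]
  0.061 z50 0.0105 zmax 0.0147 w 0.0029 mean 0.0005 n 3 xy [0.4616 0.1734]
top bench z 0.0006531737686370498
[... 4279 characters left out ...]
5), (99.11959075927734, 151.67604064941406), 5.9472126960754395) z 0.21709772949949446 0.2778284484473552 760
scene sill [0.6064 0.2021 0.2096] [0.5973 0.1695 0.141 ] [0.6414 0.2587 0.2198] 62
top hook [ 0.628  -0.1746  0.2446] [ 0.5941 -0.1836  0.2096] [ 0.6654 -0.165   0.2573] [-0.9419  0.2082  0.2635] 46
scene hook [ 0.6297 -0.179   0.2455] [ 0.5937 -0.188   0.2358] [ 0.6658 -0.1696  0.2558] [-0.9672  0.208   0.1455] 57
top foot [ 0.6686 -0.1796  0.0119] ((669.4368286132812, -185.72511291503906), 72.63365936279297)
scene foot [ 0.6684 -0.1904  0.0121] ((680.228271484375, -167.42086791992188), 75.11119842529297)
scene post [ 0.6677 -0.1903  0.1605] 188
top post [ 0.6664 -0.1793  0.1439] 41
```

```bash
cat > g.py <<'E'
from h import *
def frame(o,yaw): 
    T=np.eye(4); T[:3,:3]=R.from_euler("z",yaw,degrees=True).as_matrix(); T[:3,3]=o; return T
CON=frame([.6665,.2065,0],6.0); STD=frame([.6685,-.188,0],-12.1)
GX,GZ=0.0,.003      # TCP in tool frame
S=1                 # x_g = S*tool x
def grip(Rt,pt):    # tool pose (rotation, origin) -> TCP pos, rotvec
    Rg=Rt@np.diag([S,-S,-1.]); return pt+Rt@[GX,0,GZ], R.from_matrix(Rg).as_rotvec()
def tool_at(Rt,local,world): return grip(Rt,np.asarray(world)-Rt@np.asarray(local))
def Rpitch(F,p): # blade pitched up by p deg along frame x
    return F[:3,:3]@R.from_euler("y",-p,degrees=True).as_matrix()
def W(F,p): return F[:3,:3]@np.asarray(p)+F[:3,3]
H=np.array([-.060+.114*np.cos(np.radians(25)),0,.225+.114*np.sin(np.radians(25))])
TIP=np.array([.095,0,.0115])
def Rhang(yaw=35,tilt=13): # approach in stand frame: +y turned to +x by yaw, tilted down
    y,t=np.radians([yaw,tilt]); a=np.array([np.sin(y)*np.cos(t),np.cos(y)*np.cos(t),-np.sin(t)])
    z=-a; x=-np.array([0,0,1.]); x=x-z*(x@z); x/=np.linalg.norm(x); return STD[:3,:3]@np.c_[x,np.cross(z,x),z]
RING=np.array([-.064,0,.027])
E
python3 - <<'E'
from h import *; import g
from m import C,S,box,hs
np.set_printoptions(precision=3,suppress=True)
for n,b,lo,hi in (("scene",(440,265,482,385),.15,.24),("top",(395,230,428,275),.1,.24),("scene",(320,225,358,290),.05,.17),("top",(240,260,280,300),.05,.17),("scene",(370,300,435,345),.03,.06),("top",(340,245,362,302),.03,.06)):
    P=C[n][box(n,*b)]; P=P[(P[:,2]>lo)&(P[:,2]<hi)]; print(n,b,np.percentile(P,[3,50,97],axis=0).ravel(),len(P))
Rt=R.from_euler("z",45.3,degrees=True).as_matrix()
for s in(1,-1):
    g.S=s; print("S",s)
    L={"grasp":g.grip(Rt,np.array([.466,.047,0])),"look":g.grip(Rt,np.array([.44,.02,.18]))}
    for p in(20,25,30): L["slot%d"%p]=g.tool_at(g.Rpitch(g.CON,p),g.TIP,g.W(g.CON,[-.1,0,.2]))
    for f in(30,60,88):
        a=np.radians(205-f)
        for p in(25,40): L["sw%d_%d"%(f,p)]=g.tool_at(g.Rpitch(g.CON,p),g.TIP,g.W(g.CON,g.H+.09*np.array([np.cos(a),0,np.sin(a)])))
    for y in(20,35,45):
      for t in(13,25,40): L["hang%d_%d"%(y,t)]=g.tool_at(g.Rhang(y,t),g.RING,g.W(g.STD,[-.05,0,.245])); L["pre%d_%d"%(y,t)]=g.tool_at(g.Rhang(y,t),g.RING,g.W(g.STD,[-.13,0,.248]))
    for k,v in L.items():
        q=inverse_kinematics(*v); print(k,v[0],None if q is None else np.array(q))
E
```

```text
scene (440, 265, 482, 385) [ 0.647 -0.093  0.152  0.669 -0.072  0.174  0.7   -0.045  0.235] 457
top (395, 230, 428, 275) [ 0.645 -0.089  0.107  0.664 -0.052  0.166  0.698 -0.024  0.213] 285
scene (320, 225, 358, 290) [0.588 0.26  0.053 0.61  0.295 0.099 0.639 0.322 0.139] 408
top (240, 260, 280, 300) [0.589 0.287 0.059 0.608 0.309 0.111 0.637 0.335 0.161] 203
scene (370, 300, 435, 345) [0.584 0.072 0.031 0.637 0.084 0.04  0.698 0.145 0.047] 295
top (340, 245, 362, 302) [0.583 0.077 0.032 0.64  0.091 0.041 0.699 0.105 0.049] 237
S 1
grasp [0.466 0.047 0.003] [-0.557  0.533  0.399  2.215 -0.451  0.47  -0.582]
look [0.44  0.02  0.183] [-0.804  0.148  0.687  2.167 -0.123  0.863 -0.822]
slot20 [0.481 0.187 0.16 ] [-1.14   0.16   0.603  2.277  0.147  0.421 -2.149]
slot25 [0.485 0.187 0.152] [-1.151  0.158  0.58   2.337  0.387  0.304 -2.408]
slot30 [0.489 0.188 0.145] [-1.23   0.179  0.641  2.398  0.809  0.199 -2.854]
sw30_25 [0.538 0.193 0.233] [-1.019  0.096  0.491  2.149  0.269  0.525 -2.213]
sw30_40 [0.553 0.195 0.213] [-1.774  0.429  1.433  2.353 -1.334  0.176 -0.7  ]
sw60_25 [0.554 0.
[... 3463 characters left out ...]
576 -0.383  2.133 -1.334  0.962  1.018]
hang35_40 [ 0.603 -0.193  0.181] [ 0.281  0.527  0.431  1.997 -1.358  1.107  0.788]
pre35_40 [ 0.525 -0.176  0.184] [ 0.328  0.43   0.431  2.152 -1.323  1.097  0.873]
hang45_13 [ 0.627 -0.173  0.177] [ 1.526  1.113 -1.164  2.076 -1.283  0.371  1.102]
pre45_13 [ 0.549 -0.156  0.18 ] [0.083 0.919 0.842 2.318 4.342 1.911 1.265]
hang45_25 [ 0.615 -0.18   0.177] [ 1.389  0.797 -0.966  2.078 -1.29   0.46   0.905]
pre45_25 [ 0.537 -0.164  0.18 ] [ 1.633  0.847 -1.157  2.22  -1.143  0.371  0.849]
hang45_40 [ 0.601 -0.19   0.181] [ 0.734  0.437 -0.181  2.075 -1.332  0.728  0.685]
pre45_40 [ 0.522 -0.173  0.184] [ 0.809  0.345 -0.181  2.226 -1.355  0.766  0.781]
```

```bash
sed -i 's/^S=1 /S=-1 /' g.py
python3 - <<'E'
from h import *; import g
from m import C,S,box,hs
np.set_printoptions(precision=3,suppress=True)
for n,b in (("scene",(340,340,410,470)),("top",(405,310,460,400))):
    P=C[n];m=box(n,*b)&(hs[n][...,0]>75)&(hs[n][...,0]<100)&(hs[n][...,1]>100); Q=P[m]
    print(n,"foot",np.percentile(Q[Q[:,2]<.03],[2,50,98],axis=0),"post",np.percentile(Q[(Q[:,2]>.06)&(Q[:,2]<.235)],[2,50,98],axis=0), Q[:,2].max())
for n,b in (("scene",(322,345,376,375)),("top",(432,340,450,395))):
    m=box(n,*b)&((hs[n][...,0]<10)|(hs[n][...,0]>170))&(hs[n][...,1]>110); Q=C[n][m]; Q=Q[Q[:,2]>.15]; print("bar",np.percentile(Q,[2,50,98],axis=0),len(Q))
Rt=R.from_euler("z",45.3,degrees=True).as_matrix()
p,r=g.grip(Rt,np.array([.466,.047,.17])); print(p,r)
ungrasp(); reach(p,r)
pos,rot=get_eef_pos(),get_eef_rot(); f=grab_frame("wrist")
T=np.eye(4);T[:3,:3]=R.from_rotvec(rot).as_matrix();T[:3,3]=pos;T=T@np.array(f["tool_from_camera"])
f["position"]=T[:3,3];f["attitude"]=T[:3,:3]; f.pop("tool_from_camera",0); np.savez("w1.npz",**f); cv2.imwrite("pics/w1.png",f["img"][...,::-1])
P=cloud(f)[f["range_z"]>0]; l=(P-[.466,.047,0])@Rt
k=(l[:,2]>.006)&(l[:,2]<.07)&(abs(l[:,1])<.02)&(abs(l[:,0])<.13); l=l[k]
print("bench",np.median(P[P[:,2]<.006][:,2]),"x",l[:,0].min(),l[:,0].max())
for lo in np.arange(-.11,.12,.01):
    q=l[(l[:,0]>=lo)&(l[:,0]<lo+.01)]
    if len(q)>5: print("%.3f"%lo,len(q),"y",np.percentile(q[:,1],[3,97]),"mid",np.percentile(q[:,1],[3,97]).mean(),"z",np.percentile(q[:,2],[50,97]))
h=l[l[:,2]>.019]; print("handle/ring>.019 x hist",np.histogram(h[:,0],np.arange(.02,.06,.004))) 
print(get_clock())
E
```

```text
scene foot [[ 0.397 -0.17   0.007]
 [ 0.437 -0.131  0.012]
 [ 0.484 -0.082  0.018]] post [[ 0.436 -0.132  0.062]
 [ 0.439 -0.129  0.146]
 [ 0.445 -0.124  0.229]] 0.25407930212153074
top foot [[ 0.397 -0.165  0.006]
 [ 0.44  -0.114  0.012]
 [ 0.483 -0.079  0.018]] post [[ 0.436 -0.12   0.072]
 [ 0.44  -0.116  0.149]
 [ 0.448 -0.115  0.223]] 0.2552426228719158
bar [[ 0.364 -0.128  0.238]
 [ 0.397 -0.124  0.244]
 [ 0.433 -0.121  0.256]] 71
bar [[ 0.365 -0.123  0.239]
 [ 0.394 -0.12   0.245]
 [ 0.429 -0.117  0.258]] 46
[0.466 0.047 0.173] [ 1.21  -2.899 -0.   ]
bench 0.001082209234295417 x -0.0932619387756724 0.0923147228875388
-0.100 17 y [-0.003  0.003] mid -0.00033103743840534 z [0.036 0.041]
-0.090 76 y [-0.004  0.003] mid -0.0005393593122640073 z [0.047 0.051]
-0.080 70 y [-0.004  0.003] mid -0.0005148327133127335 z [0.053 0.055]
-0.070 70 y [-0.004  0.003] mid -0.0005358335659521383 z [0.054 0.056]
-0.060 70 y [-0.004  0.003] mid -0.0006013242277152376 z [0.051 0.054]
-0.050 75 y [-0.009  0.007] mid -0.0008356914110042545 z [0.036 0.048]
-0.040 133 y [-0.009  0.007] mid -0.00081165
[... 405 characters left out ...]
  0.008] mid -0.000965554327971207 z [0.025 0.026]
0.030 80 y [-0.01   0.007] mid -0.001212242727516816 z [0.025 0.026]
0.040 66 y [-0.007  0.005] mid -0.0011012286923509484 z [0.014 0.015]
0.050 85 y [-0.008  0.005] mid -0.001124045425625816 z [0.014 0.015]
0.060 75 y [-0.008  0.005] mid -0.0011540462730504652 z [0.014 0.016]
0.070 77 y [-0.008  0.005] mid -0.0011837975082136525 z [0.014 0.015]
0.080 73 y [-0.008  0.005] mid -0.0012071229605245932 z [0.014 0.016]
0.090 19 y [-0.008  0.005] mid -0.001590151429642618 z [0.014 0.015]
handle/ring>.019 x hist (array([51, 47, 44, 42,  1,  0,  0,  0,  0]), array([0.02 , 0.024, 0.028, 0.032, 0.036, 0.04 , 0.044, 0.048, 0.052,
       0.056]))
2.5167
```

View pics/w1.png

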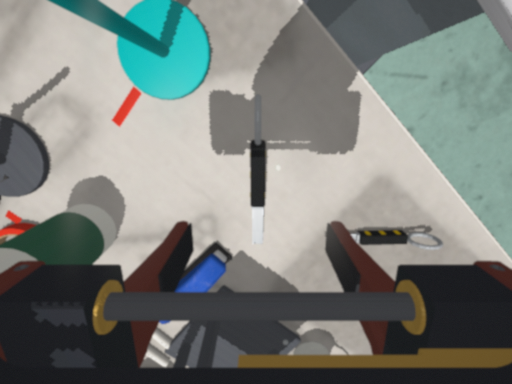

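The wrist view shows the target tool running from (258,100) to (258,243). The size matches: 186 mm long, handle 17 mm wide, ring top at 55 mm. The small look-alike is at (390,236). I'll grasp the large one now and bring it in front of the slot.

```bash
cat >> h.py <<'E'
def wrist(name):
    pos,rot=get_eef_pos(),get_eef_rot(); f=grab_frame("wrist")
    T=np.eye(4);T[:3,:3]=R.from_rotvec(rot).as_matrix();T[:3,3]=pos;T=T@np.array(f.pop("tool_from_camera"))
    f["position"]=T[:3,3];f["attitude"]=T[:3,:3]; np.savez(name+".npz",**f); cv2.imwrite(f"pics/{name}.png",f["img"][...,::-1]); return f
E
python3 - <<'E'
from h import *; import g
np.set_printoptions(precision=4,suppress=True)
Rt=R.from_euler("z",45.0,degrees=True).as_matrix(); o=np.array([.4645,.0443,0])
p,r=g.grip(Rt,o); reach(p+[0,0,.06],r); servo_line(p,r,.1)
clamp(50); print("gap",get_finger_gap(),"f",get_grasp_force(),get_eef_pos())
servo_line(p+[0,0,.17],r,.25)
Rp=g.Rpitch(g.CON,25); u=Rp[:,0]
slot=g.W(g.CON,[-.0583,0,.2214])
p,r=g.tool_at(Rp,g.TIP,slot-.05*u); reach(p+[-.03,0,.06],r); servo_line(p,r,.2)
print("gap",get_finger_gap(),get_eef_pos(),p,get_clock(),get_force())
wrist("w2")
for n in("scene","top"):
    f=grab_frame(n); np.savez(n+"2.npz",**f)
cv2.imwrite("pics/s2.png",cv2.resize(np.load("scene2.npz")["img"][90:220,180:300],None,fx=5,fy=5,interpolation=2)[...,::-1][:600,:800])
E
```

```text
gap 0.017795425241329207 f 49.99990224838257 [0.4645 0.0443 0.003 ]
gap 0.017767134300154554 [0.4812 0.1866 0.152 ] [0.4814 0.187  0.1524] 7.5667 [ 0.0933 -0.3051 -1.9743]
```

View pics/w2.png

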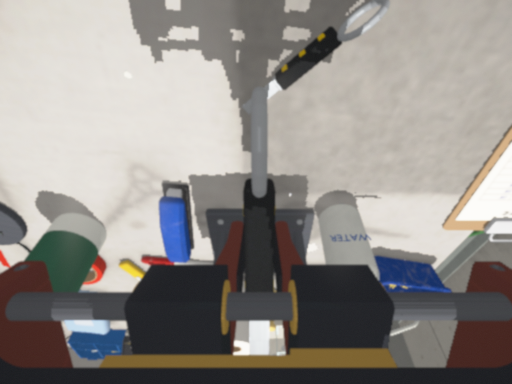

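View pics/s2.png

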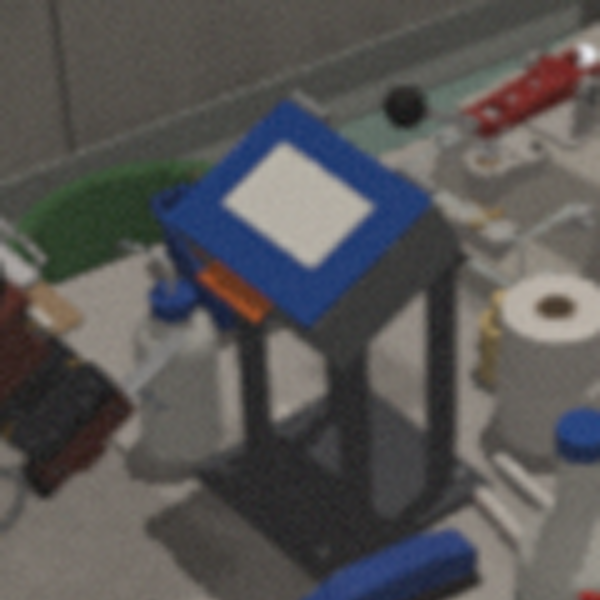

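The wrist view shows the tool held straight in the fingers; the blade is hidden. The scene crop shows the blade tip near (180,340), pointing at the orange sill at (235,290). Next I'll compare blade and slot in the same cameras.

Run:
```python
from h import *; import g
np.set_printoptions(precision=2,suppress=True)
Rp=g.Rpitch(g.CON,25); Rr=R.from_rotvec(get_eef_rot()).as_matrix()@np.diag([-1,1,-1.]); org=get_eef_pos()-Rr@[g.GX,0,g.GZ]
S25=R.from_euler("y",-25,degrees=True).as_matrix()
for n in("scene2","top2"):
    f=dict(np.load(n+".npz")); m=f["range_z"]>0; P=cloud(f)[m]; h=cv2.cvtColor(f["img"],cv2.COLOR_RGB2HSV)[m]
    t=(P-org)@Rr*1000; k=(t[:,0]>35)&(t[:,0]<110)&(abs(t[:,1])<15)&(abs(t[:,2]-12)<12)
    b=t[k]; print(n,"blade n",k.sum())
    for lo in range(35,110,12):
        q=b[(b[:,0]>=lo)&(b[:,0]<lo+12)]
        if len(q)>2: print("  x",lo,"ymed",np.median(q[:,1]),np.percentile(q[:,1],[5,95]),"z",np.percentile(q[:,2],[20,50,80]),len(q))
    print("  xmax",np.percentile(b[:,0],97) if len(b) else 0)
    # slope frame: origin front top edge, x up the slope, z normal
    c=((P-g.CON[:3,3])@g.CON[:3,:3]-[-.06,0,.225])@S25*1000
    blue=(h[:,0]>100)&(h[:,0]<130)&(h[:,1]>120)&(abs(c[:,2])<15)&(c[:,0]>-20)&(c[:,0]<130)&(abs(c[:,1])<90)
    q=c[blue]; print("  cover z med(exp 5-6)",np.median(q[:,2]),"x",np.percentile(q[:,0],[1,99]),"(exp -2,110)","y",np.percentile(q[:,1],[1,99]))
    for a in(20,50,80,100):
        w=q[abs(q[:,0]-a)<6]; print("   at x",a,"y",w[:,1].min(),w[:,1].max(),"z",np.median(w[:,2]))
    for s in(-60,60):
        w=q[abs(q[:,1]-s)<12]; print("   at y",s,"x",np.percentile(w[:,0],[2,98]),"z",np.median(w[:,2]))
    o=(h[:,0]<16)&(h[:,1]>150)&(c[:,0]>-30)&(c[:,0]<10)&(abs(c[:,1])<50)&(c[:,2]>-25)&(c[:,2]<5)
    q=c[o]; print("  sill z",np.percentile(q[:,2],[10,50,90]),"x",np.percentile(q[:,0],[2,98]),"y",np.percentile(q[:,1],[2,98]),len(q))
s=((np.array([-.0583,0,.2214])-[-.06,0,.225])@S25*1000); print("slot in slope frame",s)
```

```text
scene2 blade n 70
  x 35 ymed -4.842437325766165 [-7.64 -0.67] z [13.7  15.33 15.55] 5
  x 47 ymed -0.5145129688499389 [-8.1  6.8] z [10.02 11.6  13.54] 16
  x 59 ymed -1.4019151737898001 [-7.83  6.37] z [10.55 11.61 13.96] 16
  x 71 ymed -0.21991586730405388 [-6.48  5.24] z [10.56 11.99 14.74] 16
  x 83 ymed -1.0367283552279023 [-9.38  5.74] z [ 8.96 11.19 13.61] 16
  xmax 92.90031914458983
  cover z med(exp 5-6) 4.638481037204116 x [  1.1  109.37] (exp -2,110) y [-74.88  72.26]
   at x 20 y -76.42050590684936 72.23645101070684 z 4.592910438699793
   at x 50 y -75.66598753320069 77.8091742860097 z 4.850333880257821
   at x 80 y -77.39423279855596 72.79608492767508 z 4.535943095311594
   at x 100 y -76.37503341713071 71.73464437187224 z 4.901820761234938
   at y -60 x [  1.98 106.99] z 4.699192072386149
   at y 60 x [  1.81 109.17] z 4.879296534519407
  sill z [-11.59  -8.73  -5.95] x [-13.43  -0.87] y [-28.81  27.03] 57
top2 blade n 74
  x 35 ymed 1.4891886861917984 [-5.58  8.65] z [13.03 15.99 19.23] 20
  x 47 ymed 2.5038554814032308 [-3.24  7.51] z [11.63 13.19 14.16] 12
  x 59 ymed 0.6101045824626199 [-4.19  6.04] z [12.16 13.62 15.43] 12
  x 71 ymed 1.0907880227205247 [-5.01  8.2 ] z [11.87 14.24 17.08] 15
  x 83 ymed 2.767668547961836 [-4.36  7.25] z [11.85 13.47 15.64] 14
  xmax 93.95492221480967
  cover z med(exp 5-6) 5.1624685576127645 x [  1.81 108.76] (exp -2,110) y [-72.01  71.62]
   at x 20 y -72.94536084702055 74.11428293114379 z 5.423434759718914
   at x 50 y -72.98167250562105 72.14933542414256 z 5.5568003228209895
   at x 80 y -72.7985767622384 72.13669048815251 z 5.202138815564895
   at x 100 y -72.2747515300478 71.38226791112452 z 5.1298463530051555
   at y -60 x [  2.91 107.21] z 5.097751714712315
   at y 60 x [  2.99 107.49] z 5.361455760347778
  sill z [-9.7  -7.78 -5.74] x [-12.95  -8.06] y [-23.91  28.19] 21
slot in slope frame [ 0.02  0.   -3.98]
```

```bash
cat > lev.py <<'E'
from h import *; import g
np.set_printoptions(precision=2,suppress=True)
Rp=g.Rpitch(g.CON,25); S25=R.from_euler("y",-25,degrees=True).as_matrix()
E0=np.array([-.06,0,.225])
def tip(x,z): return g.tool_at(Rp,g.TIP,g.W(g.CON,E0+S25@[x,0,z]))
def arc(f,r=.089):
    a=np.radians(f); return tip(.114-r*np.cos(a)-.001*np.sin(a)*0, r*np.sin(a)-.001*np.cos(a))
F0=None
def go(pr,v):
    servo_line(pr[0],pr[1],v); print("%.2f"%get_clock(),"err mm",(np.array(get_eef_pos())-pr[0])*1000,"F",np.array(get_force()),"gap %.4f"%get_finger_gap())
E
python3 - <<'E'
from lev import *
go(tip(-.020,-.0045),.1)
go(tip(-.003,-.0045),.05)
go(tip(.012,-.0045),.05)
go(tip(.025,-.0045),.05)
go(arc(1),.03)
for f in(6,12,18): go(arc(f),.05)
sleep(.2)
f=grab_frame("scene"); np.savez("scene3.npz",**f)
cv2.imwrite("pics/s3.png",cv2.resize(f["img"][90:220,180:300],None,fx=5,fy=5,interpolation=2)[...,::-1][:600,:800])
E
```

```text
8.17 err mm [-0.19 -0.11  0.38] F [-0.33 -0.23 -1.95] gap 0.0175
8.66 err mm [-0.07 -0.12 -0.11] F [-0.76  0.87 -2.5 ] gap 0.0176
9.11 err mm [ 0.28 -0.04  0.09] F [-0.12 -0.34 -1.06] gap 0.0178
9.52 err mm [ 0.35 -0.02  0.15] F [-0.11  0.44 -1.73] gap 0.0177
9.83 err mm [-0.27 -0.03  0.07] F [ 0.61  0.49 -2.44] gap 0.0175
10.14 err mm [-0.03  0.08  0.43] F [ 0.17 -0.01 -1.48] gap 0.0173
10.47 err mm [0.19 0.15 0.56] F [ 0.39  0.21 -1.08] gap 0.0177
10.81 err mm [0.25 0.14 0.58] F [-0.09  0.06 -0.37] gap 0.0181
```

View pics/s3.png

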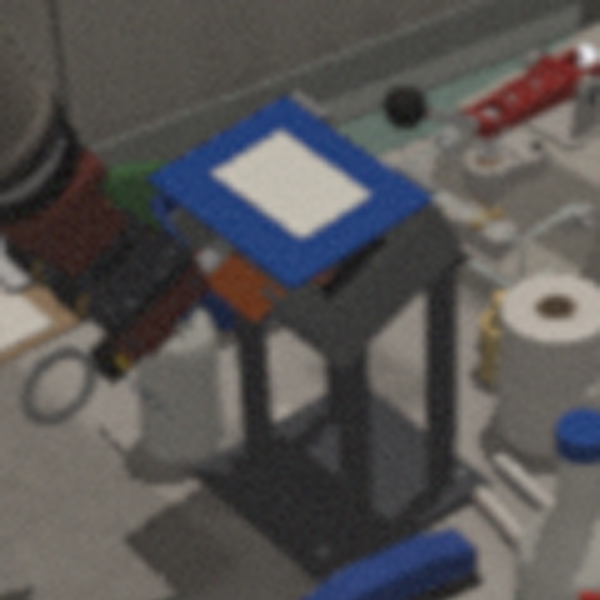

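The crop shows the cover's front edge raised and the blade under it at about (210,260). I'll keep swinging it open.

Run:
```python
from lev import *
for f in(26,34,42,50,58,66,74,82,88): go(arc(f),.06)
sleep(.2)
def ang(n):
    f=grab_frame(n); np.savez(n+"4.npz",**f); m=f["range_z"]>0; P=cloud(f)[m]; h=cv2.cvtColor(f["img"],cv2.COLOR_RGB2HSV)[m]
    c=((P-g.CON[:3,3])@g.CON[:3,:3]-E0)@S25*1000-[114,0,0]
    k=(h[:,0]>100)&(h[:,0]<130)&(h[:,1]>110)&(np.hypot(c[:,0],c[:,2])<130)&(np.hypot(c[:,0],c[:,2])>40)&(abs(c[:,1])<85)&(c[:,2]>10)
    q=c[k]; print(n,k.sum(),"opening deg",np.percentile(np.degrees(np.arctan2(q[:,2],-q[:,0])),[10,50,90])); return f
f=ang("scene"); ang("top"); print("t",get_clock())
cv2.imwrite("pics/s4.png",cv2.resize(f["img"][60:220,150:310],None,fx=3.7,fy=3.7,interpolation=2)[...,::-1])
```

```text
11.42 err mm [0.29 0.17 0.69] F [ 0.19 -0.64 -2.15] gap 0.0177
11.78 err mm [0.53 0.21 0.85] F [-0.53 -0.29 -1.07] gap 0.0177
12.13 err mm [0.62 0.24 0.84] F [-0.29  0.26 -2.02] gap 0.0181
12.49 err mm [0.73 0.22 0.84] F [ 0.1  -0.15 -1.92] gap 0.0177
12.85 err mm [0.77 0.21 0.83] F [ 0.25 -0.17 -1.44] gap 0.0176
13.21 err mm [0.81 0.16 0.74] F [ 0.05 -0.58 -2.01] gap 0.0177
13.57 err mm [0.83 0.17 0.68] F [-0.58  0.02 -1.66] gap 0.0180
13.93 err mm [0.79 0.18 0.59] F [ 0.7   1.02 -0.25] gap 0.0175
14.23 err mm [0.7  0.11 0.43] F [-0.49 -0.75 -2.2 ] gap 0.0175
scene 287 opening deg [88.77 89.42 90.27]
top 147 opening deg [89.92 91.43 93.6 ]
t 14.5333
```

View pics/s4.png

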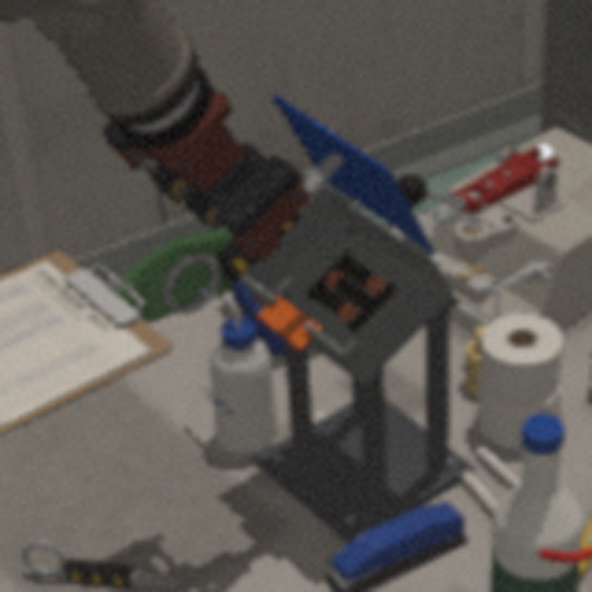

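The cover stands open at about 89–91° in both cameras, with the blade tip behind it at about (320,175). I'll retreat and go to the pre-hang pose.

Run:
```python
from lev import *
a=arc(88); u=Rp[:,0]
servo_line(a[0]-.10*u,a[1],.15)
servo_line(np.array([.47,.17,.40]),a[1],.25)
Rh=g.Rhang(35,20)
p,r=g.tool_at(Rh,g.RING,g.W(g.STD,[-.105,0,.45]))
print(p, inverse_kinematics(p,r))
mid=R.from_matrix(np.stack([R.from_rotvec(a[1]).as_matrix(),R.from_rotvec(r).as_matrix()]))
from scipy.spatial.transform import Slerp
sl=Slerp([0,1],mid)
try: servo_line([.49,.0,.42],sl(.5).as_rotvec(),.25)
except IKError as e: print("mid",e)
try: servo_line(p,r,.2)
except IKError as e: print("line",e); reach(p,r)
print(get_eef_pos(),get_q(),get_clock(),"gap",get_finger_gap())
q,_=g.tool_at(Rh,g.RING,g.W(g.STD,[-.105,0,.246])); print(q,inverse_kinematics(q,r))
f=grab_frame("scene"); cv2.imwrite("pics/s5.png",cv2.resize(f["img"],(800,600))[...,::-1])
```

```text
[ 0.57 -0.17  0.38] [ 1.05  0.3  -0.38  1.99 -1.29  1.17  0.63]
[ 0.57 -0.17  0.38] [ 0.71  0.28  0.01  2.01 -1.37  1.28  0.67] 21.7167 gap 0.017686530501464126
[ 0.57 -0.17  0.18] [ 1.26  0.73 -0.68  2.07 -1.26  0.84  1.  ]
```

View pics/s5.png

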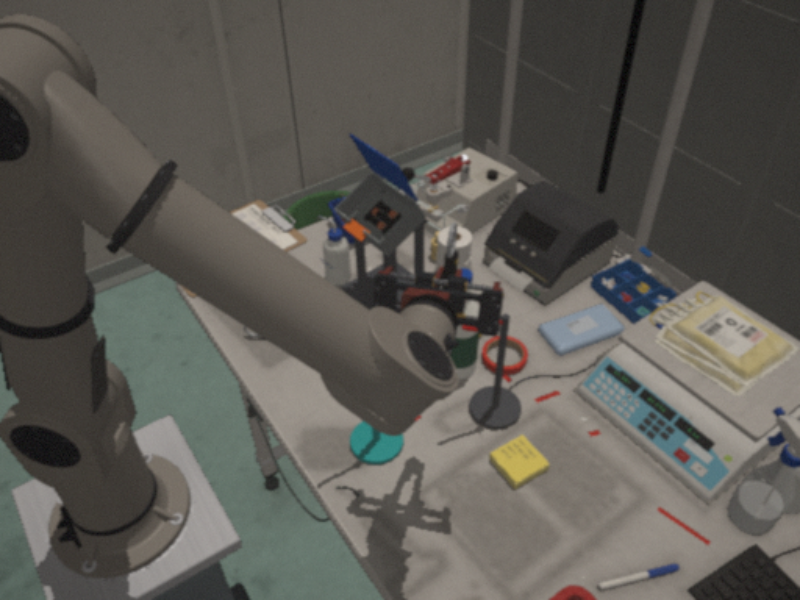

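The scene view shows the tool's ring edge-on near (452,240) in the gripper. The arm's wrist link at (400,370) is close to the turquoise stand, so I'll check its clearance before descending.

Run:
```python
from h import *; import g
np.set_printoptions(precision=3,suppress=True)
f=grab_frame("scene"); P=cloud(f)[f["range_z"]>0]; f2=grab_frame("top"); P2=cloud(f2)[f2["range_z"]>0]
for n,Q in(("scene",P),("top",P2)):
    Q=Q[(Q[:,2]>.27)&(Q[:,0]>.2)&(Q[:,0]<.7)&(Q[:,1]>-.5)&(Q[:,1]<.1)]
    print(n,"rows x .20.. cols y -.45..; min z")
    for x in np.arange(.2,.64,.05):
        print("%.2f"%x,[ (lambda q:"%.2f/%.2f"%(q.min(),q.max()) if len(q) else "--")(Q[(abs(Q[:,0]-x-.025)<.025)&(abs(Q[:,1]-y-.025)<.025)][:,2]) for y in np.arange(-.45,.05,.05)])
# ring check in tool frame
Rr=R.from_rotvec(get_eef_rot()).as_matrix()@np.diag([-1,1,-1.]); org=get_eef_pos()-Rr@[g.GX,0,g.GZ]
for Q in(P,P2):
    t=(Q-org)@Rr*1000; k=(t[:,0]<-42)&(t[:,0]>-110)&(abs(t[:,1])<12)&(t[:,2]>-10)&(t[:,2]<60); print("ring pts",k.sum(),np.percentile(t[k],[5,50,95],axis=0).ravel() if k.any() else"", Rr[:,0])
cv2.imwrite("pics/t6.png",cv2.resize(f2["img"],(800,600))[150:450,250:650][...,::-1])
```

```text
scene rows x .20.. cols y -.45..; min z
0.20 ['--', '0.54/0.61', '0.54/0.67', '0.66/0.72', '0.69/0.72', '--', '--', '--', '--', '--']
0.25 ['0.46/0.54', '0.48/0.61', '0.52/0.66', '0.62/0.66', '--', '--', '--', '--', '--', '--']
0.30 ['0.45/0.57', '0.51/0.60', '0.56/0.61', '--', '--', '--', '--', '--', '--', '--']
0.35 ['0.50/0.54', '0.50/0.55', '0.50/0.56', '0.49/0.50', '--', '--', '--', '--', '--', '--']
0.40 ['--', '0.47/0.50', '0.45/0.51', '0.46/0.50', '0.40/0.47', '0.41/0.46', '--', '--', '--', '--']
0.45 ['--', '--', '0.44/0.48', '0.40/0.48', '0.40/0.47', '0.39/0.45', '--', '--', '--', '--']
0.50 ['--', '--', '0.39/0.45', '0.39/0.46', '0.40/0.45', '0.38/0.46', '--', '--', '--', '--']
0.55 ['--', '--', '0.43/0.43', '0.44/0.45', '--', '0.38/0.48', '0.39/0.44', '--', '--', '--']
0.60 ['--', '--', '--', '--', '--', '--', '--', '--', '--', '--']
top rows x .20.. cols y -.45..; min z
0.20 ['--', '--', '0.61/0.67', '0.66/0.72', '0.61/0.72', '--', '--', '--', '--', '--']
0.25 ['--', '0.56/0.60', '0.50/0.66', '0.56/0.67', '0.61/0.65', '--', '--', '--', '--', '--']
0.30 ['0.53/0.56', '0.54/0.59', '0.46/0.60', '0.54/0.60', '--', '--', '--', '--', '--', '--']
0.35 ['0.50/0.54', '0.50/0.56', '0.46/0.56', '0.45/0.50', '--', '--', '--', '--', '--', '--']
0.40 ['--', '0.47/0.50', '0.47/0.51', '0.41/0.50', '0.40/0.47', '0.38/0.46', '--', '--', '--', '--']
0.45 ['--', '--', '0.45/0.48', '0.40/0.48', '0.39/0.47', '0.39/0.45', '--', '--', '--', '--']
0.50 ['--', '--', '0.40/0.44', '0.38/0.46', '0.39/0.45', '0.30/0.47', '--', '--', '--', '--']
0.55 ['--', '--', '--', '0.38/0.45', '0.40/0.41', '0.37/0.48', '0.39/0.47', '--', '--', '--']
0.60 ['--', '--', '--', '--', '--', '--', '--', '--', '--', '--']
ring pts 111 [-88.747  -2.51    5.521 -67.324   1.298  40.79  -44.246   3.383  52.961] [-0.25  -0.233 -0.94 ]
ring pts 89 [-91.117  -4.564   6.121 -72.065  -2.138  27.886 -44.045   1.507  50.884] [-0.25  -0.233 -0.94 ]
```

View pics/t6.png

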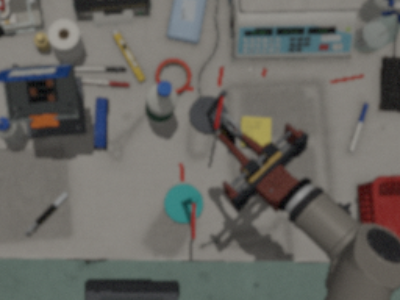

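The top crop shows the gripper right of the turquoise stand (185,205), with the tool and hook at about (220,120). No arm points lie over the turquoise post, so I'll descend and insert the ring.

Run:
```python
from h import *; import g
np.set_printoptions(precision=3,suppress=True)
Rh=g.Rhang(35,20)
def at(x,z,v):
    p,r=g.tool_at(Rh,g.RING,g.W(g.STD,[x,0,z])); servo_line(p,r,v); print(x,z,"t %.2f"%get_clock(),"F",np.array(get_force()),"err",(get_eef_pos()-p)*1000)
at(-.105,.247,.15)
at(-.080,.247,.08)
at(-.052,.246,.06)
f=grab_frame("scene"); 
Rr=R.from_rotvec(get_eef_rot()).as_matrix()@np.diag([-1,1,-1.]); org=get_eef_pos()-Rr@[g.GX,0,g.GZ]
P=cloud(f);t=(P-org)@Rr*1000; k=(f["range_z"]>0)&(t[...,0]<-50)&(t[...,0]>-100)&(abs(t[...,1])<12)&(t[...,2]>0)&(t[...,2]<60)
h=cv2.cvtColor(f["img"],cv2.COLOR_RGB2HSV); red=((h[...,0]<8)|(h[...,0]>172))&(h[...,1]>130); s=(P-g.STD[:3,3])@g.STD[:3,:3]*1000
m=red&(abs(s[...,1])<40)&(s[...,2]>220)&(s[...,2]<270)&(s[...,0]<10)&(s[...,0]>-100); 
print("bar x/y/z",np.percentile(s[m],[3,50,97],axis=0)); q=s[k&~red]; print("ring pts stand frame",np.percentile(q,[3,50,97],axis=0),len(q))
r0=int(np.nonzero(m)[0].mean());c0=int(np.nonzero(m)[1].mean()); print(r0,c0)
cv2.imwrite("pics/s7.png",cv2.resize(f["img"][r0-50:r0+60,c0-60:c0+60],None,fx=5,fy=5,interpolation=2)[...,::-1])
```

```text
-0.105 0.247 t 23.37 F [ 0.01   0.993 -1.281] err [ 0.32  -0.097  0.744]
-0.08 0.247 t 23.83 F [-0.281 -0.9   -1.68 ] err [0.408 0.303 0.074]
-0.052 0.246 t 24.45 F [-0.518 -0.644 -1.553] err [-0.015  0.24  -0.115]
bar x/y/z [[-75.025  -1.458 239.495]
 [-34.117   1.049 243.123]
 [ -5.145   6.077 254.966]]
ring pts stand frame [[-67.194 -21.729 234.985]
 [-58.831  -8.132 260.968]
 [-37.908  16.054 274.214]] 63
207 309
```

View pics/s7.png

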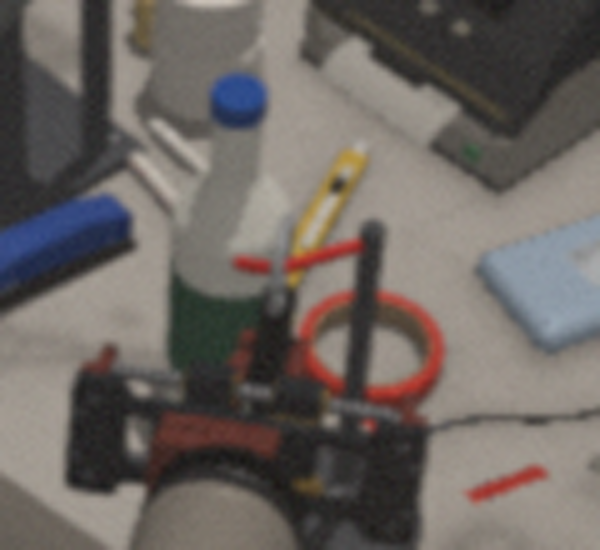

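The crop shows the red bar passing through the ring at (278,265), visible on both sides. I'll lower it, release and retreat.

Run:
```python
from h import *; import g
np.set_printoptions(precision=3,suppress=True)
Rh=g.Rhang(35,20)
for z in(.230,.2255,.2235):
    p,r=g.tool_at(Rh,g.RING,g.W(g.STD,[-.05,0,z])); servo_line(p,r,.03); sleep(.1); print(z,np.mean([get_force() for _ in range(5)],0),(get_eef_pos()-p)*1000)
ungrasp(); sleep(.5)
a=-Rh[:,2]; servo_line(get_eef_pos()-.10*a,None,.1); servo_line(get_eef_pos()+np.array([-.0,-.05,.10]),None,.15); sleep(1)
f=grab_frame("scene"); P=cloud(f); s=(P-g.STD[:3,3])@g.STD[:3,:3]*1000
k=(f["range_z"]>0)&(s[...,0]<-15)&(s[...,0]>-110)&(abs(s[...,1])<60)&(s[...,2]>40)&(s[...,2]<290); q=s[k]
for lo in range(40,290,25):
    w=q[(q[:,2]>=lo)&(q[:,2]<lo+25)]; print(lo,len(w),np.median(w,0) if len(w) else "")
print(get_clock(),get_force())
cv2.imwrite("pics/s8.png",cv2.resize(f["img"][90:290,200:400],None,fx=3,fy=3,interpolation=2)[...,::-1])
```

```text
0.23 [ 0.564  0.404 -1.27 ] [0.068 0.006 0.156]
0.2255 [ 0.261  0.753 -1.405] [-0.036 -0.004 -0.048]
0.2235 [-0.292 -0.825  4.415] [0.482 0.286 0.985]
40 0 
65 0 
90 16 [-55.073  -6.071  95.256]
115 32 [-56.075 -10.197 134.789]
140 50 [-53.033  -6.273 151.535]
165 57 [-50.634  -1.772 176.959]
190 37 [-41.302   6.31  197.644]
215 33 [-59.344 -14.653 233.616]
240 81 [-53.012   0.848 246.232]
265 0 
30.7833 [-0.371 -0.247  0.003]
```

View pics/s8.png

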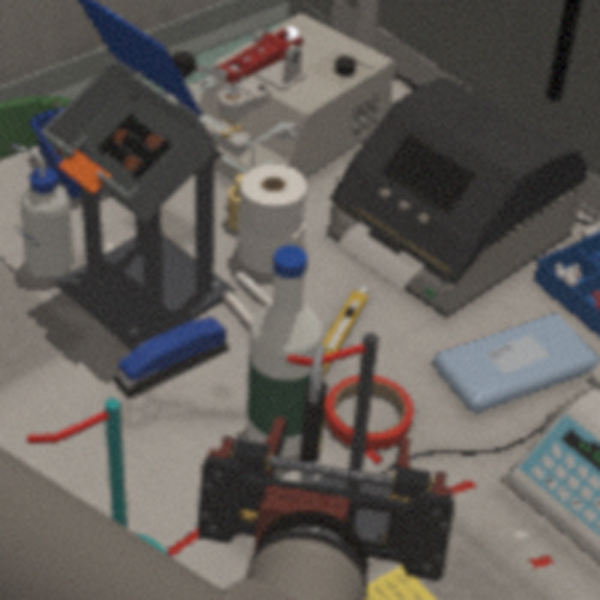

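The final view shows the tool hanging from the hook at (318,380), with the ring about 52 mm out from the post. The gripper is clear, the cover is still open, and the obstacles have not moved. Handing in.

```bash
python3 -c "
from plant import *
print(hand_in(),get_clock())"
```

```text
the job is handed in; nothing more can be done
the job is handed in; nothing more can be done
```

I levered the cover open with the blade to about 90 degrees, where it stayed, hung the pry tool by its ring on the red hook, and handed the job in at about 31 s with the gripper clear; the judge gave no verdict.

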